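# Check-weigh a welded arch frame on the hanging scale

### The job

Check-weigh the open-bottomed steel arch on the bar scale: press the square key to switch the terminal on, then the big round key to zero it while the load bar is still empty, then drape the arch over the load bar between its two collars, straddling it squarely and hanging level, setting it down gently and letting go. With the arch hanging still by itself, press the long narrow key to record the weight and leave the arch hanging there. Press the keys one at a time and fully down, leave the small round key alone, and do not knock or shift the closed frame, spray can or hammer.

Things in the scene. Friction and masses are not known exactly. Their poses are not given: they have to be found in the camera images.
- arch: steel arch, an upside-down U welded from bar, loose, 0.35 to 0.65 kg: 130 mm wide along its y, 24 mm deep along its x, 120 mm tall. Crossbar 30 mm high at the top, two legs 16 mm thick and 90 mm long below it, 98 mm apart inside, open at the bottom. It starts standing on its legs. Origin: centre of its underside, between the feet, z up. Same when turned half round
- arch_saddle (a point): centre of the underside of the arch's crossbar, 90 mm above the arch's origin, 30 mm below its top
- weigh_stand: fixed bar scale, 250 mm along its x, 100 mm along its y: base plate 20 mm thick, two posts (24 mm by 30 mm) 110 mm either side of the middle, and on them a horizontal flat load bar along x, 30 mm wide and 20 mm high, its top 160 mm above the table. Two collars, 6 mm thick, 42 mm either side of the bar's middle, stand 6 mm proud of the bar all round. Origin: centre of its underside, z up
- bar_mid (a point): middle of the load bar's top face, between the collars; axes as weigh_stand
- terminal: fixed weighing terminal, a grey box 45 mm high, 170 mm along x (from 60 mm before to 110 mm beyond its origin), 120 mm along y, a display 50 mm high at its +x end. Four white keys stand on 44 mm black squares in a 2 by 2 grid round the origin, pitch 52 mm, in an arrangement that changes. Origin: on the table below the grid's middle, z up
- key_power_top (a point): top centre of the square key (24 mm), switches on; 66 mm above the table when up
- key_zero_top (a point): top centre of the big round key (34 mm across), zeroes the scale; 66 mm above the table when up
- key_record_top (a point): top centre of the long narrow key (14 mm along the terminal's x, 38 mm along its y), records; 66 mm above the table when up
- key_spare_top (a point): top centre of the small round key (16 mm across), to be left alone; 66 mm above the table when up
- key_power (a joint): travel of the square key, m: 0 up, 0.006 fully down (about 5 N), springs back
- key_zero (a joint): travel of the big round key, m: 0 up, 0.006 fully down (about 5 N), springs back
- key_record (a joint): travel of the long narrow key, m: 0 up, 0.006 fully down (about 5 N), springs back
- key_spare (a joint): travel of the small round key, m: 0 up, 0.006 fully down
- clamp_left: fixed clamp standing in the table to the left of the scale: post 28 mm across at most and 200 mm tall, with an arm 66 mm long along its -x that carries a vertical handle 22 mm across, up to 180 mm high. Origin: foot of the post
- clamp_right: the same on the right of the scale
- closed_frame: bystander: closed rectangular steel frame standing on edge, 150 mm along y, 30 mm along x, 80 mm tall. Origin: centre of its underside
- spray_can: bystander: upright can 56 mm across, 150 mm tall. Origin: centre of its underside
- hammer: bystander: hammer 200 mm long lying along its x on the table. Origin: centre of its underside
Things that resemble listed ones, but are neither listed nor needed, are in the scene too. What is shaped like the arch but red or yellow is not meant.

How it is judged (in metres and radians):
On the way, in this order (a step that is already met when the one before it is completed fails the run):
1. the square key is pressed, alone (value of joint key_power above 0.0045 m and value of joint each of key_zero, key_record, key_spare below 0.0015 m), for 0.1 s.
2. the big round key is pressed, alone, with the load bar empty (value of joint key_zero above 0.0045 m and contact force between weigh_stand and anything else below 0.3 N and value of joint each of key_power, key_record, key_spare below 0.0015 m), for 0.1 s.
3. the arch hangs on the load bar between the collars, level, square to the bar, still and released (x of arch_saddle in the frame of bar_mid between -0.03 and 0.03 m and y of arch_saddle in the frame of bar_mid between -0.02 and 0.02 m and z of arch_saddle in the frame of bar_mid between -0.006 and 0.006 m and angle between arch's own z axis and vertical below 0.1 rad and angle between the y axis of arch and the y axis of weigh_stand, either way round below 0.3 rad and contact force between arch and weigh_stand above 1 N and contact force between the fingers and arch below 0.1 N and linear speed of arch below 0.03 m/s), for 0.3 s.
4. the long narrow key is pressed, alone, while the arch hangs released (all of step 3 and value of joint key_record above 0.0045 m and value of joint each of key_power, key_zero, key_spare below 0.0015 m), for 0.1 s.
At the end, for the whole second after the job is handed in: The arch hangs released and still on the load bar, within 30 mm of its middle along it and 20 mm across it, resting on its top, level within 0.1 rad, square within 0.3 rad; all keys are up; closed frame, can and hammer are within 30 mm of their starts (all of step 3 and value of joint each of key_power, key_zero, key_record, key_spare below 0.0015 m and distance of each of closed_frame, spray_can, hammer from where it was at the start of the episode below 0.03 m); the robot touches nothing.
It fails at once if the small round key is pressed (value of joint key_spare above 0.003 m).
It fails at once if a key is pressed out of turn: the long narrow key before the arch hangs on the bar, or the square or big round key once it does ((value of joint key_record above 0.003 m and not (distance between arch_saddle and bar_mid below 0.05 m and contact force between the fingers and arch below 0.1 N)) or ((distance between arch_saddle and bar_mid below 0.05 m and contact force between the fingers and arch below 0.1 N) and value of joint any of key_power, key_zero above 0.003 m)).
It fails at once if two keys are pressed at once (value of joint each of key_power, key_zero above 0.003 m or value of joint each of key_power, key_record above 0.003 m or value of joint each of key_zero, key_record above 0.003 m).
It fails at once if the arch is dropped (contact force between the fingers and arch below 0.1 N and linear speed of arch above 0.5 m/s).
It fails at once if a bystander is shifted more than 30 mm or tipped over (distance of any of closed_frame, spray_can, hammer from where it was at the start of the episode above 0.03 m or angle between any of closed_frame, spray_can's own z axis and vertical above 0.4 rad).
It also fails if it takes over 72 s, if anything falls off the work surface, if the arm or the gripper's body presses on something with over 40 N, if the wrist force passes 120 N, or if a joint passes its speed limit or range.

### The arm

A 6-joint arm with a two-finger parallel gripper is mounted at the origin on the work surface. World frame = base frame: x ahead of the robot, y to its left, z up, the work surface at z = 0. Lengths are in mm, angles in rad, forces in N, time in s.
With the tool pointing down it reaches from about 275 to 825 mm from the base axis. Payload 4.9 kg.
Tool frame: the origin (TCP) lies at the very end of the fingers, on their centre line; the grasp point (between the pads) lies 19 mm behind it; z points along the fingers, y is the line along which they close (so a half turn about z gives the same grasp; the last joint's range is limited). The gripper opens to 85 mm and grips with 20 to 120 N. Pads are 22 mm wide; open, the fingers measure 114 mm over their backs; the gripper's body (76 mm by 85 mm) begins 54 mm behind the grasp point. The pads swing forward as they close: fully open they stand 13 mm farther back than shut.
Start: joints at [1.044, 0.326, -0.193, 1.052, 0, 1.437], TCP at [210.523, 508.132, 231.281] pointing down, gripper open.
Joint ranges: [-2.65, 2.65], [-0.97, 1.79], [-1.3, 1.35], [-1.93, 2.1], [-1.47, 1.37], [-3.14, 3.14]. Speed limits (rad/s): [2.57, 2.57, 3.14, 3.14, 3.14, 3.14].

### API

Orientations are given as [roll, pitch, yaw] about the fixed x, y, z axes, in that order (R = Rz(yaw) Ry(pitch) Rx(roll)).
In Python, from bench import bot, solve_ik, imaging gives the robot as it stands. Calls block until the motion is done:
- bot.move_ptp(position, orientation): joint-space move of the TCP to a pose.
- bot.movel(position, rot=None, max_speed=150, threshold=None): straight line of the TCP; rot=None keeps the orientation; max_speed is the mean speed in mm/s. With threshold (N) it stops when the force on the tool has changed by that much, and returns True; else False.
- bot.move_j(angles): joint-space move.
- bot.grip(opening, effort=None): opening from 0.0 (shut) to 1.0 (fully open); effort is the grip in N (None keeps the last); returns when the fingers have stopped.
- bot.dwell(seconds).
- solve_ik(position, orientation): joint angles nearest the present ones, or None.
- bot.get_state(): the state.
- imaging.capture(name): name is "side" or "top" or "wrist"; returns the picture (420x560x3 uint8, blue, green, red); there is no depth.
- imaging.camera_model(name): a dict with "K" (3x3 intrinsics, pixels), "k1" (the pictures are not rectified: a ray, as slopes to the right and down, at radius r is drawn at 1 + k1 r^2 times it, then the intrinsics apply), "position" and "rotation" of the camera in the world. Camera axes: x right, y up, looking along -z (the intrinsics and any distortion apply to the point x, -y, -z); pixel columns grow to the right and rows downward; lengths in mm; the calibration is good to about 2 mm. A picture is of the moment at which its call begins: read the wrist's pose just before it. camera_model takes no time and is no camera call; for the wrist camera it gives the pose at the moment of the call.
A pose or a line that the arm cannot do raises bot.IKError and nothing moves.
- bot.sign_off(): hands the job in; it is judged then, once.
The state is a dict: "t": time; "qpos": joint angles; "joint_velocities": joint speeds; "effort": joint torques, N m; "tcp_pos": TCP position; "orientation": TCP orientation; "contact_force": force on the tool from outside, world axes, zero at the start; "wrist_torque": the same for the moment, N m; "opening": opening from 0.0 (shut) to 1.0 (fully open); "gripper_force": force on a finger pad.
Only numpy, scipy, OpenCV 4.12 (cv2) and the standard library are available. Lean on these libraries where they do the work, as an engineer would, in place of code of your own. Each camera call takes 0.05 s, during which the arm holds its last target. There are 200 camera calls.

## Working session

There is one attempt and no reset: what is moved stays moved. The work goes in short steps, each a Python script; the robot and the scene stay as the last script left them, time stands still between calls to the robot, and variables do not carry over. Pictures are saved under pics/ and viewed, at most 10 in all, crops included, and the job is handed in when it is done.

```bash
ls; mkdir -p pics
python3 - <<'E'
from bench import bot, solve_ik, imaging
import cv2
for n in ("top","side"):
    cv2.imwrite(f"pics/{n}0.png",cv2.resize(imaging.capture(n),(800,600),interpolation=cv2.INTER_CUBIC))
    m=imaging.camera_model(n); print(n,m)
print(bot.get_state()["t"])
E
```

```text
pics
top {'K': array([[383.00715265,   0.        , 278.79736424],
       [  0.        , 383.00715265, 215.31594587],
       [  0.        ,   0.        ,   1.        ]]), 'k1': 0.013459540151029433, 'position': array([ 451.12344304,   40.4117298 , 1153.25829877]), 'rotation': array([ 0.10025319,  0.01700729, -1.54132621])}
side {'K': array([[438.84708039,   0.        , 278.78905631],
       [  0.        , 438.84708039, 209.71001114],
       [  0.        ,   0.        ,   1.        ]]), 'k1': -0.11692717797123386, 'position': array([ 145.55255105, -875.88317458,  673.38041417]), 'rotation': array([ 1.06866581,  0.0078029 , -0.41838952])}
0.1
```

View pics/top0.png

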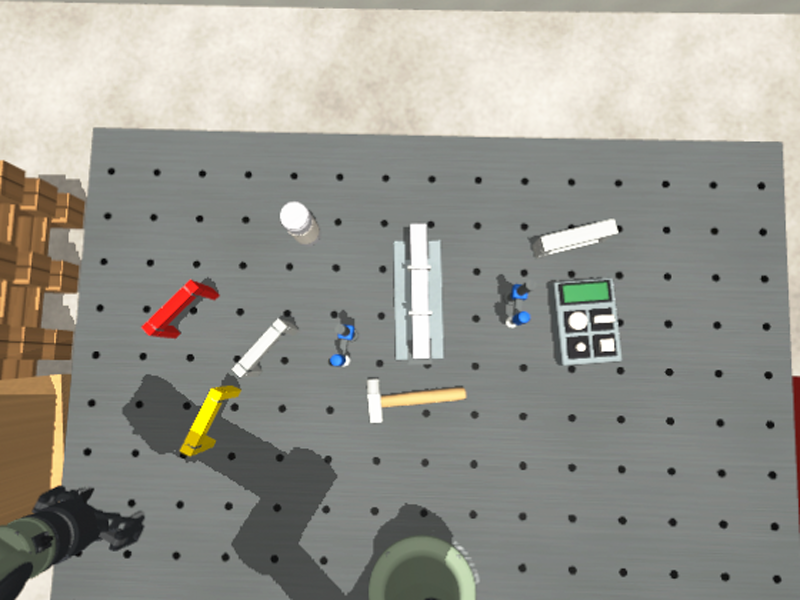

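View pics/side0.png

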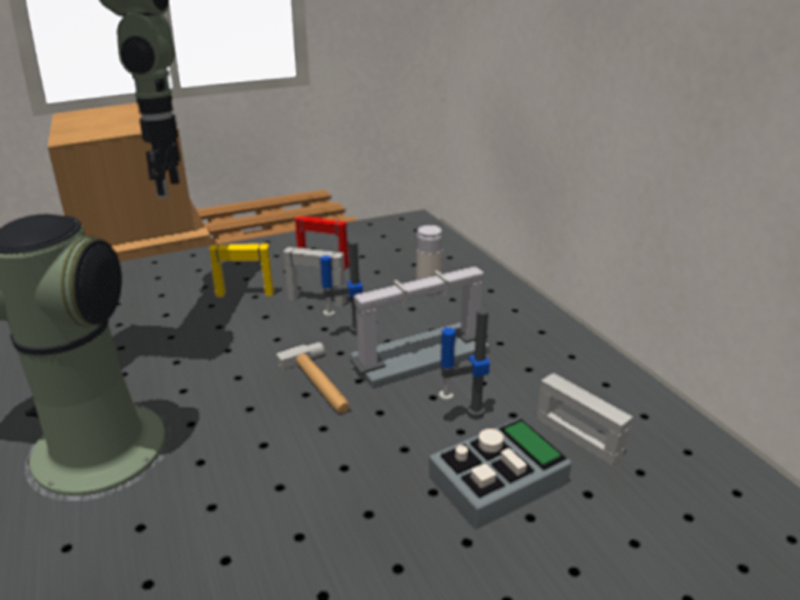

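The top view (800x600) shows the white arch at (261,347), the load bar from (419,224) to (421,358), and the collars at (419,267) and (419,312). The keys are zero (577,320), record (603,319), spare (581,347) and power (607,345). The closed frame is at (577,237), the can at (296,216), the hammer at (415,397), and the clamps at (343,345) and (518,303).

```bash
cat > h.py <<'E'
from bench import bot, solve_ik, imaging
import cv2, numpy as np
from scipy.spatial.transform import Rotation as R
def px2w(uv,z,name="top",m=None):
    m=m or imaging.camera_model(name); K=m["K"]
    uv=np.atleast_2d(np.float64(uv)); d=(uv-K[:2,2])/[K[0,0],K[1,1]]
    s=d.copy()
    for _ in range(20): s=d/(1+m["k1"]*(s**2).sum(1,keepdims=True))
    r=np.c_[s[:,0],-s[:,1],-np.ones(len(s))]@R.from_euler("xyz",m["rotation"]).as_matrix().T
    p=m["position"]; return p+r*((z-p[2])/r[:,2:3])
def w2px(P,name="top",m=None):
    m=m or imaging.camera_model(name); K=m["K"]
    c=(np.atleast_2d(P)-m["position"])@R.from_euler("xyz",m["rotation"]).as_matrix()
    s=np.c_[c[:,0],-c[:,1]]/-c[:,2:3]; s=s*(1+m["k1"]*(s**2).sum(1,keepdims=True))
    return s*[K[0,0],K[1,1]]+K[:2,2]
E
python3 - <<'E'
from h import *
im=imaging.capture("top"); cv2.imwrite("pics/raw_top.png",im)
def blobs(box,thr,z,minA=15):
    x0,y0,x1,y1=[int(v*.7) for v in box]
    c=im[y0:y1,x0:x1]; m=((c.min(2)>thr)*255).astype(np.uint8)
    for k in cv2.findContours(m,cv2.RETR_EXTERNAL,cv2.CHAIN_APPROX_NONE)[0]:
        if cv2.contourArea(k)<minA: continue
        b=cv2.boxPoints(cv2.minAreaRect(k))+[x0,y0]; w=px2w(b,z)[:,:2]
        e1,e2=w[1]-w[0],w[2]-w[1]; l=e1 if np.linalg.norm(e1)>np.linalg.norm(e2) else e2
        print(z,"c",w.mean(0).round(1),"size",np.round([np.linalg.norm(e1),np.linalg.norm(e2)],1),"longdir deg",np.degrees(np.arctan2(l[1],l[0])).round(1),"mean",k.mean((0,1)).round(1)+[x0,y0])
for t in (150,190,215):
    print(t)
    blobs((225,300,300,385),t,120)
    blobs((395,215,445,365),t,160)
    blobs((558,305,622,362),t,66)
# terminal frame by box edges
for n,p,z in (("term corners",[(555,281),(613,278),(621,360),(562,364)],45),("clampL",[(337,360),(348,330)],180),("clampR",[(523,317),(518,290)],180),("can",[(296,216)],150),("frame",[(541,243),(617,227)],80),("hammer",[(375,380),(375,422),(466,394)],20),("base",[(395,241),(440,241),(443,359),(396,359)],20),("yellow",[(215,390),(190,455)],120)):
    print(n,px2w(np.array(p)*.7,z)[:,:2].round(0).tolist())
E
```

```text
150
120 c [471.3 321. ] size [129.9  29.8] longdir deg -39.9 mean [181.8 242.7]
160 c [566.9  58.6] size [ 21.8 218.7] longdir deg -176.4 mean [279.6 210.4]
160 c [585.2  12.6] size [ 63.1 250.2] longdir deg -177.0 mean [298.  205.4]
66 c [ 522.  -314.6] size [123.6 109.9] longdir deg -88.4 mean [412.1 232.6]
190
120 c [472.  322.5] size [129.   22.9] longdir deg -39.9 mean [181.5 242.6]
160 c [567.   58.2] size [ 17.3 213.3] longdir deg -176.8 mean [279.8 209.5]
160 c [584.3  14.1] size [ 60.5 246.1] longdir deg -177.4 mean [297.8 205.2]
66 c [ 493.1 -299.3] size [14. 14.] longdir deg 179.7 mean [406.3 242.7]
66 c [ 498.8 -349.4] size [25.1 22.5] longdir deg -88.3 mean [424.8 241.3]
66 c [ 521.3 -315.1] size [113.3 112.7] longdir deg -84.8 mean [412.  231.7]
215
120 c [471.5 323.2] size [127.4  22.6] longdir deg -39.9 mean [180.5 243.5]
160 c [584.1  21.5] size [ 42.3 244.9] longdir deg -178.7 mean [293.4 203. ]
66 c [ 493.1 -299.3] size [14. 14.] longdir deg 179.7 mean [406.3 242.7]
66 c [ 497.8 -350.6] size [24.6 22.5] longdir deg -80.2 mean [424.7 241.2]
66 c [ 549.6 -345.4] size [39.7 13.3] longdir deg -83.1 mean [422.9 222.9]
66 c [ 543.8 -295.3] size [33.7 31.2] longdir deg -88.4 mean [404.4 224.3]
term corners [[625.0, -254.0], [634.0, -371.0], [469.0, -385.0], [458.0, -269.0]]
clampL [[452.0, 166.0], [506.0, 148.0]]
clampR [[538.0, -162.0], [586.0, -153.0]]
can [[719.0, 258.0]]
frame [[695.0, -217.0], [731.0, -367.0]]
hammer [[414.0, 106.0], [329.0, 104.0], [391.0, -81.0]]
base [[705.0, 74.0], [708.0, -21.0], [461.0, -32.0], [458.0, 65.0]]
yellow [[390.0, 400.0], [269.0, 439.0]]
```

Sizes and pitches match the data: the arch measures 129x23 at -40°, and the key pitch is about 51 mm. I'll press power, then zero.

```bash
cat >> h.py <<'E'
def down(yawdeg): return [np.pi,0,np.radians(yawdeg)]
def best(p,yaw):  # choose the half turn with the smaller last joint
    c=[(abs(q[5]),y) for y in (yaw,yaw-180) if (q:=solve_ik(p,down(y))) is not None]
    print(p,c); return min(c)[1]
def press(x,y):
    s=bot.movel([x,y,74]); hit=bot.movel([x,y,57.5],max_speed=20,threshold=9)
    st=bot.get_state(); print("press",hit,st["tcp_pos"],st["contact_force"]); bot.dwell(.35)
    print(bot.get_state()["contact_force"]); bot.movel([x,y,95])
E
python3 - <<'E'
from h import *
st=bot.get_state(); print(st["orientation"])
bot.grip(0.0,40)
p=st["tcp_pos"]; bot.movel([p[0],p[1],300])
yaw=best([498,-350,260],95); best([471,323,250],140); best([584,21.5,320],92)
bot.move_ptp([498,-350,260],down(yaw))
bot.movel([498,-350,100])
press(498,-350)
press(544,-295.5)
bot.movel([544,-295.5,260])
print(bot.get_state()["t"])
E
```

```text
[-3.14027935e+00 -1.85212206e-04  2.74879133e+00]
[498, -350, 260] [(np.float64(0.7497077231484912), 95), (np.float64(2.391884930441302), -85)]
[471, 323, 250] [(np.float64(1.1700161305515229), 140), (np.float64(1.971576523038271), -40)]
[584, 21.5, 320] [(np.float64(1.4464107774385253), 92), (np.float64(1.6951818761512683), -88)]
press True [ 498.26707903 -350.25339278   60.06921927] [-0.79666421  0.39945584  5.70206705]
[-0.93101072  0.9873894   7.11149859]
press True [ 543.92064642 -296.0834676    60.07980819] [-1.09979427  0.19553036  5.76044467]
[-0.6734443  -0.37928968  7.20604858]
11.025
```

Run:
```python
from h import *
import pickle
bot.movel([544,-295.5,330],max_speed=250)
bot.move_ptp([560,20,400],down(92)); bot.dwell(.3)
ms={}
ms["bar"]=imaging.camera_model("wrist"); a=imaging.capture("wrist"); cv2.imwrite("pics/w_bar.png",a)
bot.grip(0.7,40)
bot.move_ptp([471.5,323,260],down(140)); bot.dwell(.3)
ms["arch"]=imaging.camera_model("wrist"); b=imaging.capture("wrist"); cv2.imwrite("pics/w_arch.png",b)
pickle.dump(ms,open("ms.pkl","wb"))
cv2.imwrite("pics/w_both.png",cv2.resize(np.hstack([a,b]),(800,300),interpolation=cv2.INTER_AREA))
print(bot.get_state()["t"],ms["arch"]["position"],w2px([471.5,323,120],m=ms["arch"]),w2px([584,21.5,160],m=ms["bar"]))
```

```text
15.2833 [407.46620969 376.89880894 404.23566703] [[273.47077211 197.20801665]] [[294.49860846 172.27268303]]
```

View pics/w_both.png

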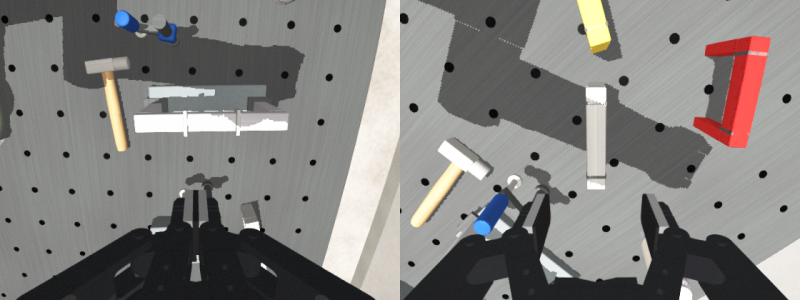

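The wrist views agree with the earlier measurements. The collar midpoint is at about (211,122) in the half view, as predicted. The arch runs from (596,86) to (596,188) and lies square between the fingers. I'll check the ends numerically, then grasp.

Run:
```python
from h import *
import pickle
ms=pickle.load(open("ms.pkl","rb"))
f=lambda p:np.array(p)*1.4
print("bar",px2w(f([(134,122),(288,121.5),(186,122),(237,121.5)]),160,m=ms["bar"]).round(1))
print("arch",px2w(f([(196,86),(196,188),(196,177)]),120,m=ms["arch"]).round(1), px2w(f([(187,137),(206,137)]),120,m=ms["arch"]).round(1))
d=np.array([.766,-.643,0])*65
for z in (120,0): print(w2px([np.array([471.5,323,z])-d,np.array([471.5,323,z])+d],m=ms["arch"])/1.4)
b=cv2.imread("pics/w_arch.png")[95:280,230:320]
cv2.imwrite("pics/w_arch_c.png",cv2.resize(b,None,fx=3,fy=3,interpolation=cv2.INTER_CUBIC))
```

```text
bar [[460.8  19.2 160. ]
 [709.9  28.8 160. ]
 [544.8  21.9 160. ]
 [626.8  25.6 160. ]]
arch [[422.1 365.5 120. ]
 [521.3 282.3 120. ]
 [509.2 292.5 120. ]] [[461.2 318.4 120. ]
 [476.1 336.1 120. ]]
[[195.29669229  86.13099496]
 [195.37101555 188.47369332]]
[[195.32263092  81.11444976]
 [195.37470388 156.88895081]]
```

View pics/w_arch_c.png

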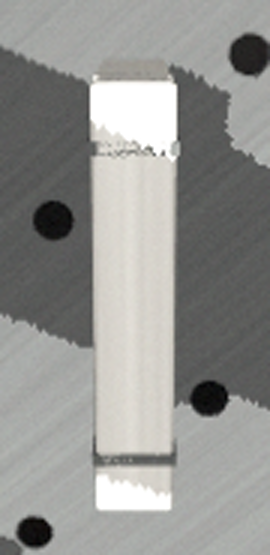

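The arch centre is confirmed at (471.7,323.7) and the bar middle at about (585,23) at 2.2°. Now to grasp, carry and lower.

Run:
```python
from h import *
bot.movel([471.7,323.5,140]); bot.movel([471.7,323.5,94],max_speed=60)
bot.grip(0.0,60); s=bot.get_state(); print(s["opening"],s["gripper_force"],s["t"])
bot.movel([471.7,323.5,335],max_speed=120)
s=bot.get_state(); print(s["opening"],s["gripper_force"],s["contact_force"])
bot.move_ptp([585,23,335],down(92.2)); bot.dwell(.4)
cv2.imwrite("pics/carry.png",np.hstack([cv2.resize(imaging.capture(n),(400,300),interpolation=cv2.INTER_AREA) for n in ("top","side")]))
cv2.imwrite("pics/carry_w.png",imaging.capture("wrist"))
s=bot.get_state(); print(s["tcp_pos"],s["contact_force"],s["wrist_torque"],s["t"])
```

```text
0.2683274320418208 60.1166296005249 17.5667
0.27113723445854027 59.0477979183197 [-0.15468682 -0.34552764 -5.9747024 ]
[584.99011208  23.18559063 335.01609419] [ 0.11207978  0.3080228  -5.91425342] [ 0.00115597 -0.03909223  0.02488815] 21.4917
```

View pics/carry.png

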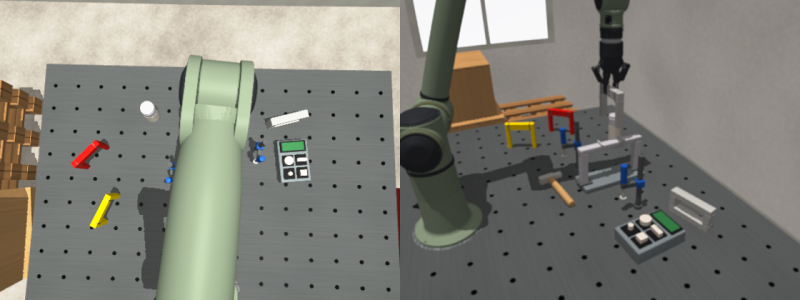

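View pics/carry_w.png

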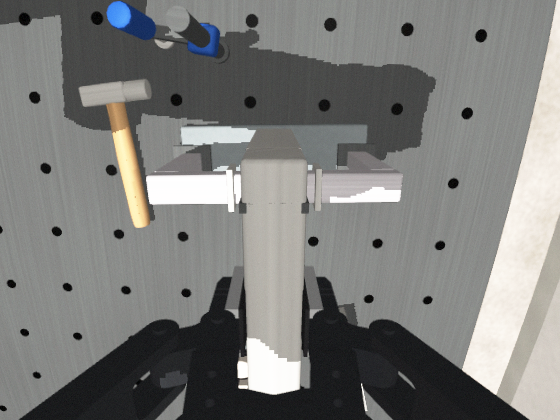

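The arch is held level and square, centred between the collars. In the wrist view the collars are at columns 231 and 318 and the arch centre is at about 274. Next I lower it.

Run:
```python
from h import *
bot.movel([585,23,175],max_speed=80)
print(bot.get_state()["contact_force"])
hit=bot.movel([585,23,160],max_speed=12,threshold=2.5)
s=bot.get_state(); print(hit,s["tcp_pos"],s["contact_force"],s["wrist_torque"])
if hit:
    bot.dwell(.2); bot.grip(0.42); bot.dwell(.3)
    s=bot.get_state(); print(s["opening"],s["contact_force"])
    bot.movel([585,23,215],max_speed=40); bot.movel([585,23,330]); bot.dwell(.2)
    m=imaging.camera_model("wrist"); w=imaging.capture("wrist")
    cv2.imwrite("pics/hang.png",np.hstack([cv2.resize(x,(400,300),interpolation=cv2.INTER_AREA) for x in (w,imaging.capture("side"))]))
    print(w2px([[585,23+d,190] for d in (-65,65)],m=m)/1.4)
print(bot.get_state()["t"])
```

```text
[ 0.48706835 -0.53169248 -5.5765845 ]
True [584.95092093  23.00763853 164.59139992] [-0.53630544 -0.51808728  5.86543381] [ 0.00056359 -0.06392873 -0.00822159]
0.4186981754834791 [ 0.41695006 -0.15114023 -0.32144192]
[[194.52791317 189.68104087]
 [198.86495049  87.25068131]]
27.9583
```

View pics/hang.png

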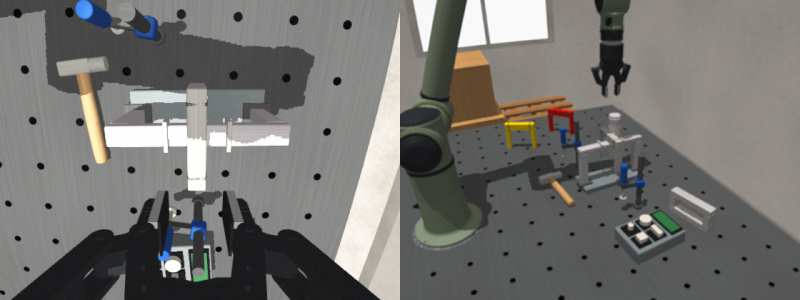

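The arch hangs seated, level and square. Its ends are at rows 84 and 190 in the wrist view (predicted 87 and 190), between the collars at columns 166 and 229. Now I press record.

Run:
```python
from h import *
bot.grip(0.0)
bot.move_ptp([549.5,-345.5,330],down(95))
bot.movel([549.5,-345.5,100])
press(549.5,-345.5)
bot.movel([549.5,-345.5,250]); bot.dwell(.3)
i=imaging.capture("top"); j=imaging.capture("side")
cv2.imwrite("pics/end.png",np.hstack([cv2.resize(x,(400,300),interpolation=cv2.INTER_AREA) for x in (i,j)]))
print(bot.get_state()["t"])
```

```text
press True [ 549.78554561 -345.72377293   60.05004176] [-0.32340674  1.19920085  4.52008167]
[-1.39779385  0.95629371  5.94727699]
34.8167
```

View pics/end.png

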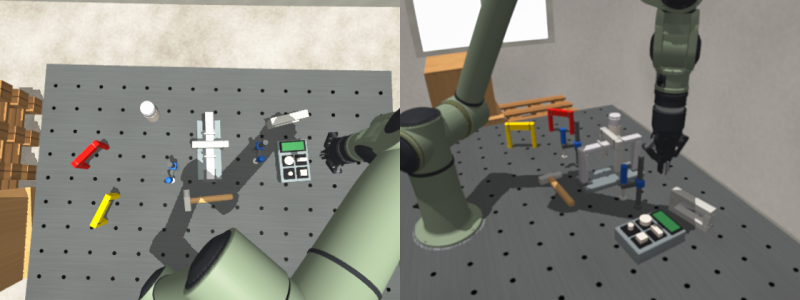

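The arch still hangs square at (210,144) in the top half, the bystanders haven't moved, and the robot is clear. I'm handing in.

```bash
python3 -c "
from bench import bot
print(bot.sign_off())"
```

```text
the job is handed in; nothing more can be done
None
```

I pressed power, zero and record fully down in that order, left the arch hanging released, level and square between the collars, and handed the job in at about 35 s; the sign-off gave no verdict.

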